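# Set out the garment-care kit on the mat

## Robot

A 6-joint arm with a two-finger parallel gripper is mounted at the origin on a cart in front of the work surface, level with it; the furniture and walls round the work are solid. World frame = base frame: x ahead of the robot, y to its left, z up, the work surface at z = 0. Lengths are in m, angles in rad, forces in N, time in s.
With the tool pointing down it reaches from about 0.375 to 0.9 m from the base axis. Payload 3.1 kg.
Tool frame: the origin (TCP) lies between the finger pads; the fingertips stand 17 mm ahead of it and the grasp point (between the pads) lies 2 mm behind it; z points along the fingers, y is the line along which they close (so a half turn about z gives the same grasp; the last joint's range is limited). The gripper opens to 85 mm and grips with 20 to 120 N. Pads are 22 mm wide; open, the fingers measure 114 mm over their backs; the gripper's body (76 mm by 85 mm) begins 54 mm behind the grasp point. The pads swing forward as they close: fully open they stand 13 mm farther back than shut.
Start: joints at [-1.298, 0.527, 1.433, -0, 1.181, -0.178], TCP at [0.272, -0.563, 0.248] pointing down, gripper open.
Joint ranges: [-3.08, 3.08], [-0.75, 2.2], [0.22, 2.44], [-1.43, 4.57], [0, 2.65], [-2.85, 2.85]. Speed limits (rad/s): [2.79, 2.79, 3.14, 3.14, 3.14, 3.14].

## Interface

Orientations are given as a unit quaternion [x, y, z, w].
In Python, from station import sense, vision, order gives the robot as it stands.
- The arm moves only by the shell command python3 -m crank 'ROWS' [OPENING] [FORCE]. ROWS is JSON, a list of rows, each an object with "dp": the shift along the world's x, y, z in units of 30 mm (1.0 is 30 mm), a list of three; "angular": the turn, a rotation vector about the world's x, y, z in degrees, a list of three. In form: [{"dp": [dx, dy, dz], "angular": [ax, ay, az]}, ...]. A call has 1 to 20 rows; each row shifts and turns the commanded pose from where the row before left it; what a row does not reach is not made up. A row lasts 1/10 s, in which the tool goes at most 50 mm and 8.59 degrees, less where a joint would pass 70% of its speed; a pose out of reach is approached as far as the arm can. A call is refused whole if a number of a shift passes 1 or a number of a turn 8.59, either way. A call with a gripper value outside its range is refused whole. OPENING is the closure, from 0 (fully open) to 1 (shut), set as the call begins (- or left out, the last holds). The fingers move at their own pace and stop on an object; FORCE is the grip in N (left out, the last holds). Time passes only in rows, so rows that do not move let the fingers close. It gives the time, the measured TCP pose, the force, the opening and the grip force at its end, in the units of the state.
- sense(): the state, without advancing time (a new reading comes with each control period).
- vision.snapshot(name): name is "side" or "top" or "wrist"; returns a dict with "image" (384x512x3 uint8, blue, green, red), "range_z" (384x512 float32, m along the optical axis (not along the pixel's ray), 0 where there is no reading), "mtx" (3x3 intrinsics, pixels), "pose" (4x4, takes a point from camera to world coordinates); the wrist camera has in their place "mount" (4x4, takes a point from camera to tool coordinates, whose origin is the TCP and whose axes are the flange's). Camera axes: x right, y down, z forward; pixel columns grow to the right and rows downward; lengths in m; the calibration is good to about 2 mm. A picture is of the moment at which its call begins: read the wrist's pose just before it.
- order.sign_off(): hands the job in; it is judged then, once.
The state is a dict: "t": time; "q": joint angles; "qd": joint speeds; "tau": joint torques, N m; "tcp_pos": TCP position; "tool_rot": TCP orientation; "force": force on the tool from outside, world axes, zero at the start; "ft_torque": the same for the moment, N m; "finger_gap": opening from 0.0 (shut) to 1.0 (fully open); "gripper_force": force on a finger pad.
Only numpy, scipy, OpenCV 4.12 (cv2) and the standard library are available. Lean on these libraries where they do the work, as an engineer would, in place of code of your own. Each camera call takes 0.05 s, during which the arm holds its last target. There are 200 camera calls.

## Task

Set out the garment-care kit on the blue mat, where the teal box of washing powder and the round pale-lidded pot already stand at the two ends and must stay. Stand the jar of buttons and the amber dropper bottle upright between them so that all four make one straight, evenly spaced row, with the jar next to the powder box and the dropper bottle next to the pot. Also lay the wooden clothes peg flat on the middle of the top of the powder box, along the box's longer side, and stand the yellow tape measure upright on the middle of the pot's lid; let go of everything.

Things in the scene. Friction and masses are not known exactly. Their poses are not given: they have to be found in the camera images.
- mat: Blue plastic mat, fixed, 120 (x) x 350 (y) mm; its floor is 4 mm thick, with a rim 5 mm wide and 7 mm high all round. Origin at the centre of its underside, on the worktop; its y axis runs along its length, which is the line of the row. Yaw up to 0.2 rad. Beyond it a wall shelf overhangs (front edge at x = 0.60, underside at z = 0.48): keep the wrist clear of it.
- powder_box: Closed teal and white carton of washing powder standing on the mat, 55 (x) x 74 (y) x 109 mm high with a flat rigid top, 0.6 kg, loose. Origin at the centre of its underside; y along its longer side. It stands on the mat's centre line 127.5 mm from the mat's centre, at either end, turned up to 0.3 rad from the mat. Must stay where it is (within 25 mm).
- pot: Round pot with a flat pale grey lid standing on the mat's centre line, 127.5 mm from its centre, at the other end, so that box and pot are 255 mm apart; diameter 69 mm, 41 mm high to the lid's top, 0.3 kg, loose. Origin at the centre of its underside. Must stay where it is (within 25 mm).
- jar: Small round glass jar with a black lid and green label, diameter 44 mm, 105 mm high (lid from 85 mm up), about 0.11 kg, upright on the worktop to the left of the mat. Origin at the centre of its underside, z up. Its place in the row: next to the powder box, a third of the way (85 mm) from the box's centre to the pot's.
- dropper: Small round amber dropper bottle with a white label and black rubber bulb, body diameter 33 mm up to 65 mm, collar diameter 24 mm above that, bulb 12 mm wide from 77 to 102 mm; about 0.07 kg, upright on the worktop to the left of the mat. Origin at the centre of its underside, z up. Its place in the row: next to the pot, 85 mm from the pot's centre and 170 mm from the box's.
- peg: Wooden brown clothes peg (rigid) lying on the worktop, 15 (x) x 72 (y) x 12 mm high, 15 g. Origin at the centre of its underside; y along its length. Goes on top of the powder box.
- tape: Yellow pocket tape measure standing on its flat base on the worktop; case 68 (x) x 32 (y) x 60 mm high, rounded above, with a small tongue sticking out low at its -x end; about 0.18 kg. Origin on the underside, 6 mm toward -x from the middle of the case; x along its length, z up. Gripped across its y width. Goes on the pot's lid.
- tape_mid (a point): Point on the underside of the tape measure, below the middle of its case; same axes as the tape measure.

How it is judged:
At the end, for the whole second after the job is handed in: Jar 85 mm from box, dropper 85 mm from pot (+-15), on the mat's centre line (+-15), less than 190 mm from the other end's; peg flat on box middle (15 mm, 0.25 rad); tape on pot middle (15 mm); all upright (0.12 rad), free, at rest; box, pot moved under 25 mm (horizontal distance between jar and powder_box between 0.07 and 0.1 m and horizontal distance between jar and pot below 0.19 m and x of jar in the frame of mat between -0.015 and 0.015 m and z of jar in the frame of mat between -0.003 and 0.01 m and angle between each of jar, dropper, tape's own z axis and vertical below 0.12 rad and horizontal distance between dropper and pot between 0.07 and 0.1 m and horizontal distance between dropper and powder_box below 0.19 m and x of dropper in the frame of mat between -0.015 and 0.015 m and z of dropper in the frame of mat between -0.003 and 0.01 m and horizontal distance between peg and powder_box below 0.015 m and z of peg in the frame of powder_box between 0.104 and 0.116 m and angle between the y axis of peg and the y axis of powder_box, either way round below 0.25 rad and angle between peg's own x axis and vertical between 1.37 and 1.77 rad and angle between peg's own y axis and vertical between 1.47 and 1.67 rad and horizontal distance between tape_mid and pot below 0.015 m and z of tape in the frame of pot between 0.036 and 0.047 m and distance of each of powder_box, pot from where it was at the start of the episode below 0.025 m and linear speed of each of powder_box, pot, jar, dropper, peg, tape below 0.02 m/s and angular speed of each of powder_box, pot, jar, dropper, peg, tape below 0.5 rad/s and contact force between each of jar, dropper, peg, tape and the fingers below 0.1 N); the robot touches nothing.
It fails at once if the powder box was disturbed (moved more than 25 mm) (distance of powder_box from where it was at the start of the episode above 0.025 m).
It fails at once if the pot was disturbed (moved more than 25 mm) (distance of pot from where it was at the start of the episode above 0.025 m).
It also fails if it takes over 106 s, if anything falls off the work surface, if the arm or the gripper's body presses on something with over 40 N, if the wrist force passes 120 N, or if a joint passes its speed limit or range.

## Working session

There is one attempt and no reset: what is moved stays moved. The work goes in short steps, Python scripts to look and compute and a shell command to move; the robot and the scene stay as the last step left them, time stands still between calls to the robot, and variables do not carry over. Pictures are saved under pics/ and viewed, at most 14 in all, crops included, and the job is handed in when it is done.

```bash
mkdir -p pics; python3 - <<'E'
from station import sense, vision
import cv2,numpy as np
s=sense();print(s)
ims=[]
for n in("top","side"):
    d=vision.snapshot(n);np.savez(f"{n}.npz",**d);cv2.imwrite(f"pics/{n}0.png",d["image"]);print(n,d["mtx"].tolist(),np.round(d["pose"],3).tolist())
E
```

```text
{'t': 0.0, 'q': array([-1.29850601e+00,  5.28451901e-01,  1.43391680e+00, -7.44265119e-06,
        1.18140184e+00, -1.78503980e-01]), 'qd': array([ 0.00078938,  0.00118939,  0.00084342,  0.00036637,  0.00029344,
       -0.00196125]), 'tau': array([-1.64060224e-03, -4.42358887e+01, -1.78024846e+01, -2.54087954e-04,
        8.36983061e-03, -1.68095971e-05]), 'tcp_pos': array([ 0.27213492, -0.5618792 ,  0.24733774]), 'tool_rot': array([ 9.74704529e-01,  2.23494730e-01, -5.44827569e-05, -1.08758594e-03]), 'force': array([-0.17326688,  0.35834451,  0.34514077]), 'ft_torque': array([-0.03391502, -0.05143785,  0.00700787]), 'gripper_force': 0.0, 'finger_gap': 0.9993294387780212}
top [[407.490822965259, 0.0, 256.316327072341], [0.0, 407.490822965259, 200.65312257906658], [0.0, 0.0, 1.0]] [[-0.007, -0.994, 0.111, 0.38], [-1.0, 0.004, -0.028, 0.144], [0.027, -0.111, -0.993, 0.998], [0.0, 0.0, 0.0, 1.0]]
side [[362.44776100038047, 0.0, 251.35310513086182], [0.0, 362.44776100038047, 192.85058402889928], [0.0, 0.0, 1.0]] [[0.992, -0.089, 0.094, 0.408], [-0.129, -0.594, 0.794, -0.549], [-0.015, -0.799, -0.601, 0.548], [0.0, 0.0, 0.0, 1.0]]
```

View pics/top0.png

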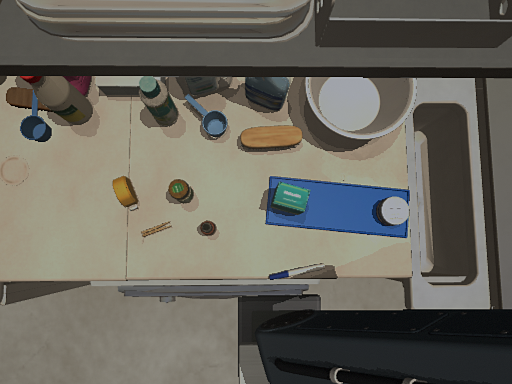

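View pics/side0.png

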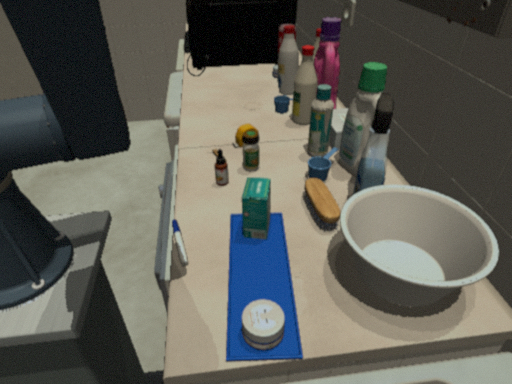

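The top view shows the box at (291,198), pot (395,210), jar (179,190), dropper (207,228), peg (157,229), and tape (123,191) with its tongue near (134,206). Next I'll measure them with colour and depth.

```bash
cat > h.py <<'E'
import numpy as np,cv2
def cloud(d,T=None):
    T=d["pose"] if T is None else T
    z=d["range_z"];K=d["mtx"];v,u=np.mgrid[:z.shape[0],:z.shape[1]]
    p=np.stack([(u-K[0,2])/K[0,0]*z,(v-K[1,2])/K[1,1]*z,z],-1)@T[:3,:3].T+T[:3,3]
    p[z==0]=np.nan
    return p
def rect(xy):
    (c,(w,h),a)=cv2.minAreaRect(xy.astype(np.float32)*1000)
    B=cv2.boxPoints((c,(w,h),a));e=[B[1]-B[0],B[2]-B[1]];e=max(e,key=np.linalg.norm)
    return np.round(c,1),np.round((w,h),1),round(float(np.degrees(np.arctan2(e[1],e[0])))%180,1) # long axis angle from world x
E
python3 - <<'E'
from h import *
d=dict(np.load("top.npz"));p=cloud(d);hsv=cv2.cvtColor(d["image"],cv2.COLOR_BGR2HSV)
def roi(u0,u1,v0,v1):
    m=np.zeros(p.shape[:2],bool);m[v0:v1,u0:u1]=1;return m&~np.isnan(p[...,2])
z=p[...,2]
print("table z",np.median(z[roi(30,100,220,260)]),np.median(z[roi(215,260,160,180)]), "matfloor",np.median(z[roi(330,360,195,215)]))
m=roi(255,420,165,250)&(hsv[...,0]>105)&(hsv[...,0]<125)&(hsv[...,1]>130)
print("mat blue",rect(p[m][:,:2]))
for n,r,lo,hi in(("box",(260,320,170,225),.095,.12),("pot",(370,415,190,235),.03,.055),("jar",(160,200,170,210),.09,.12),("drop",(190,225,210,245),.02,.115),("peg",(138,175,215,242),.005,.02),("tape",(105,145,170,215),.035,.075),("tapelow",(105,145,170,215),.006,.08)):
    m=roi(*r)&(z>lo)&(z<hi);q=p[m]
    print(n,m.sum(),np.round(np.median(q,0),3),"zmax",np.round(q[:,2].max(),3),rect(q[:,:2]),"mean",np.round(q.mean(0),3))
m=roi(190,225,210,245)&(z>.085);print("bulb",np.round(p[m].mean(0),3),m.sum())
E
```

```text
table z -0.0009107766416867058 -0.00016028702540860085 matfloor 0.004062365482253694
mat blue (array([475.8, -84. ]), array([348.1, 118.6]), 84.1)
box 794 [0.487 0.043 0.114] zmax 0.12 (array([488.7,  42.4]), array([73. , 51.8]), 73.9) mean [0.488 0.043 0.114]
pot 696 [ 0.463 -0.208  0.045] zmax 0.05 (array([ 462.9, -210.5]), array([67.2, 67. ]), 75.6) mean [ 0.463 -0.209  0.045]
jar 326 [0.507 0.291 0.105] zmax 0.11 (array([507.9, 291.7]), array([42.4, 42.3]), 45.0) mean [0.508 0.291 0.104]
drop 177 [0.423 0.228 0.064] zmax 0.103 (array([423.9, 229.8]), array([31. , 30.1]), 89.7) mean [0.423 0.228 0.069]
peg 143 [0.423 0.361 0.01 ] zmax 0.014 (array([417.8, 356.8]), array([27.2, 71.8]), 110.4) mean [0.423 0.361 0.01 ]
tape 402 [0.512 0.428 0.055] zmax 0.065 (array([515.1, 430.8]), array([64.6, 32. ]), 22.0) mean [0.513 0.428 0.052]
tapelow 540 [0.509 0.424 0.05 ] zmax 0.065 (array([503.9, 424.8]), array([88.9, 35.6]), 26.3) mean [0.509 0.425 0.044]
bulb [0.425 0.231 0.097] 30
```

```bash
python3 -m crank '[{"dp":[0.42,1,0],"angular":[0,0,3.2]},{"dp":[0.42,1,0],"angular":[0,0,3.2]},{"dp":[0.42,1,0],"angular":[0,0,3.2]},{"dp":[0.42,1,0],"angular":[0,0,3.2]},{"dp":[0.42,1,0],"angular":[0,0,3.2]},{"dp":[0.42,1,0],"angular":[0,0,3.2]},{"dp":[0.42,1,0],"angular":[0,0,3.2]},{"dp":[0.42,1,0],"angular":[0,0,3.2]},{"dp":[0.42,1,0],"angular":[0,0,3.2]},{"dp":[0.42,1,0],"angular":[0,0,3.2]},{"dp":[0.42,1,0],"angular":[0,0,3.2]},{"dp":[0.42,1,0],"angular":[0,0,3.2]},{"dp":[0.42,1,0],"angular":[0,0,3.2]},{"dp":[0.42,1,0],"angular":[0,0,3.2]},{"dp":[0.42,1,0],"angular":[0,0,3.2]},{"dp":[0.42,1,0],"angular":[0,0,3.2]},{"dp":[0.42,1,0],"angular":[0,0,3.2]},{"dp":[0.42,1,0],"angular":[0,0,3.2]}]' 0 40
python3 -m crank '[{"dp":[0,1,0],"angular":[0,0,0]},{"dp":[0,1,0],"angular":[0,0,0]},{"dp":[0,1,0],"angular":[0,0,0]},{"dp":[0,1,0],"angular":[0,0,0]},{"dp":[0,1,0],"angular":[0,0,0]},{"dp":[0,1,0],"angular":[0,0,0]},{"dp":[0.1,1,0],"angular":[0,0,0]},{"dp":[0.1,1,0],"angular":[0,0,0]},{"dp":[0.1,1,0],"angular":[0,0,0]},{"dp":[0,1,0],"angular":[0,0,0]},{"dp":[0,0.4,0],"angular":[0,0,0]},{"dp":[0,0,0],"angular":[0,0,0]},{"dp":[0,0,0],"angular":[0,0,0]}]'
```

```text
t: 1.9
tcp_pos: [0.4992, -0.0211, 0.2481]
tool_rot: [0.746, 0.666, -0.0, -0.0]
force: [-0.1, 0.2, -0.4]
finger_gap: 1.001
gripper_force: 0.0
t: 3.2
tcp_pos: [0.5077, 0.2886, 0.2479]
tool_rot: [0.746, 0.666, -0.001, 0.0]
force: [-0.4, 0.4, -0.1]
finger_gap: 1.002
gripper_force: 0.0
```

```bash
python3 -m crank '[{"dp":[0,0.1,-0.8],"angular":[0,0,0]},{"dp":[0,0,-0.8],"angular":[0,0,0]},{"dp":[0,0,-0.8],"angular":[0,0,0]},{"dp":[0,0,-0.8],"angular":[0,0,0]},{"dp":[0,0,-0.8],"angular":[0,0,0]},{"dp":[0,0,-0.8],"angular":[0,0,0]},{"dp":[0,0,-0.8],"angular":[0,0,0]},{"dp":[0,0,-0.57],"angular":[0,0,0]},{"dp":[0,0,0],"angular":[0,0,0]},{"dp":[0,0,0],"angular":[0,0,0]}]'
python3 -m crank '[{"dp":[0,0,0],"angular":[0,0,0]},{"dp":[0,0,0],"angular":[0,0,0]},{"dp":[0,0,0],"angular":[0,0,0]},{"dp":[0,0,0],"angular":[0,0,0]},{"dp":[0,0,0],"angular":[0,0,0]},{"dp":[0,0,0],"angular":[0,0,0]},{"dp":[0,0,0],"angular":[0,0,0]},{"dp":[0,0,0],"angular":[0,0,0]},{"dp":[0,0,0],"angular":[0,0,0]},{"dp":[0,0,0],"angular":[0,0,0]}]' 1 40
```

```text
t: 4.2
tcp_pos: [0.5084, 0.2914, 0.0634]
tool_rot: [0.747, 0.665, -0.0, -0.0]
force: [0.7, -0.4, -0.8]
finger_gap: 1.001
gripper_force: 0.0
t: 5.2
tcp_pos: [0.5087, 0.2928, 0.0645]
tool_rot: [0.746, 0.665, 0.001, 0.0]
force: [-0.0, -0.4, 6.1]
finger_gap: 0.502
gripper_force: 33.8
```

```bash
python3 -m crank '[{"dp":[0,0,0.6],"angular":[0,0,0]},{"dp":[0,0,0.9],"angular":[0,0,0]},{"dp":[0,0,1],"angular":[0,0,0]},{"dp":[0,0,1],"angular":[0,0,0]},{"dp":[0,-0.3,1],"angular":[0,0,0]},{"dp":[-0.05,-0.8,0.5],"angular":[0,0,0]},{"dp":[-0.1,-1,0],"angular":[0,0,0]},{"dp":[-0.1,-1,0],"angular":[0,0,0]},{"dp":[-0.1,-1,0],"angular":[0,0,0]},{"dp":[-0.1,-1,0],"angular":[0,0,0]},{"dp":[-0.1,-1,0],"angular":[0,0,0]},{"dp":[-0.1,-1,0],"angular":[0,0,0]},{"dp":[-0.1,-1,0],"angular":[0,0,0]},{"dp":[-0.1,-1,0],"angular":[0,0,0]},{"dp":[-0.1,-1,0],"angular":[0,0,0]},{"dp":[-0.1,-0.7,0],"angular":[0,0,0]},{"dp":[0,-0.4,0],"angular":[0,0,0]},{"dp":[0,0,0],"angular":[0,0,0]},{"dp":[0,0,0],"angular":[0,0,0]},{"dp":[0,0,0],"angular":[0,0,0]}]'
python3 - <<'E'
from station import sense,vision
from h import *
s=sense();print(s["tcp_pos"],s["gripper_force"],s["finger_gap"])
d=vision.snapshot("side");cv2.imwrite("pics/side1.png",d["image"])
E
```

```text
t: 7.2
tcp_pos: [0.4765, -0.0425, 0.2131]
tool_rot: [0.746, 0.666, 0.0, -0.0]
force: [0.1, 0.3, -1.1]
finger_gap: 0.503
gripper_force: 35.5
[ 0.47650988 -0.04248078  0.21314324] 35.455165025778115 0.5029148348016013
```

View pics/side1.png

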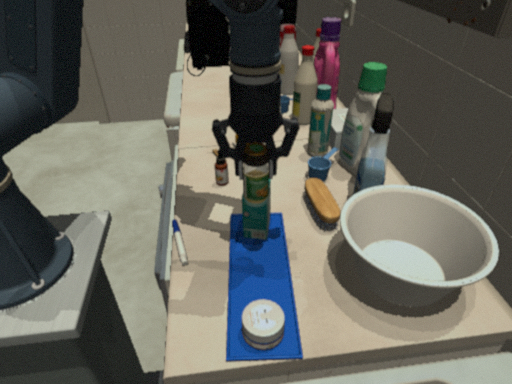

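The jar is held upright in the gripper around (257,200), above the mat and clear of the box. I'll lower it.

```bash
python3 -m crank '[{"dp":[0.12,0.03,-0.8],"angular":[0,0,0]},{"dp":[0,0,-0.8],"angular":[0,0,0]},{"dp":[0,0,-0.8],"angular":[0,0,0]},{"dp":[0,0,-0.8],"angular":[0,0,0]},{"dp":[0,0,-0.7],"angular":[0,0,0]},{"dp":[0,0,-0.4],"angular":[0,0,0]},{"dp":[0,0,-0.3],"angular":[0,0,0]},{"dp":[0,0,-0.15],"angular":[0,0,0]},{"dp":[0,0,0],"angular":[0,0,0]},{"dp":[0,0,0],"angular":[0,0,0]}]'
```

```text
t: 8.25
tcp_pos: [0.4807, -0.0427, 0.0713]
tool_rot: [0.746, 0.665, 0.0, 0.001]
force: [-0.4, -0.3, -1.0]
finger_gap: 0.504
gripper_force: 35.5
```

```bash
python3 -m crank '[{"dp":[0,0,-0.08],"angular":[0,0,0]},{"dp":[0,0,0],"angular":[0,0,0]},{"dp":[0,0,0],"angular":[0,0,0]}]'
python3 -m crank '[{"dp":[0,0,0],"angular":[0,0,0]},{"dp":[0,0,0],"angular":[0,0,0]},{"dp":[0,0,0],"angular":[0,0,0]},{"dp":[0,0,0],"angular":[0,0,0]},{"dp":[0,0,0],"angular":[0,0,0]},{"dp":[0,0,0],"angular":[0,0,0]},{"dp":[0,0,0],"angular":[0,0,0]},{"dp":[0,0,0.3],"angular":[0,0,0]},{"dp":[0,0,0.6],"angular":[0,0,0]},{"dp":[0,0,0.9],"angular":[0,0,0]},{"dp":[0,0,0.9],"angular":[0,0,0]},{"dp":[0,0,0.9],"angular":[0,0,0]},{"dp":[0,0,0.5],"angular":[0,0,0]}]' 0
python3 -m crank '[{"dp":[0,0.6,0],"angular":[0,0,0]},{"dp":[-0.2,1,0],"angular":[0,0,0]},{"dp":[-0.2,1,0],"angular":[0,0,0]},{"dp":[-0.2,1,0],"angular":[0,0,0]},{"dp":[-0.2,1,0],"angular":[0,0,0]},{"dp":[-0.2,1,0],"angular":[0,0,0]},{"dp":[-0.3,1,0],"angular":[0,0,0]},{"dp":[-0.3,1,0],"angular":[0,0,0]},{"dp":[-0.3,1,0],"angular":[0,0,0]},{"dp":[0,0.5,0],"angular":[0,0,0]},{"dp":[0,0,0],"angular":[0,0,0]},{"dp":[0,0,0],"angular":[0,0,0]}]'
python3 - <<'E'
from station import vision
from h import *
d=vision.snapshot("top");p=cloud(d);z=p[...,2]
cv2.imwrite("pics/top2.png",d["image"])
for n,r,lo,hi in (("jar",(310,350,180,220),.095,.125),("box",(260,320,170,225),.1,.125),("pot",(370,415,190,235),.03,.055)):
    m=np.zeros(z.shape,bool);m[r[2]:r[3],r[0]:r[1]]=1;m&=(z>lo)&(z<hi);print(n,m.sum(),rect(p[m][:,:2]),np.median(z[m]))
E
```

```text
t: 8.55
tcp_pos: [0.4803, -0.0427, 0.0686]
tool_rot: [0.746, 0.665, 0.0, 0.0]
force: [0.6, -0.1, -1.4]
finger_gap: 0.504
gripper_force: 35.5
t: 9.85
tcp_pos: [0.4809, -0.0428, 0.194]
tool_rot: [0.746, 0.665, 0.001, 0.002]
force: [1.3, 1.7, -0.8]
finger_gap: 0.997
gripper_force: 0.0
t: 11.05
tcp_pos: [0.4231, 0.2302, 0.1917]
tool_rot: [0.746, 0.666, 0.0, 0.0]
force: [0.1, -0.5, -0.1]
finger_gap: 0.997
gripper_force: 0.0
jar 325 (array([480.4, -31.4]), array([65.3, 42.4]), 87.7) 0.10912513940872337
box 780 (array([488.8,  41.9]), array([72.7, 51.5]), 73.9) 0.11433139922888569
pot 687 (array([ 463.2, -210.6]), array([67.3, 66.7]), 55.4) 0.04556313167744985
```

View pics/top2.png

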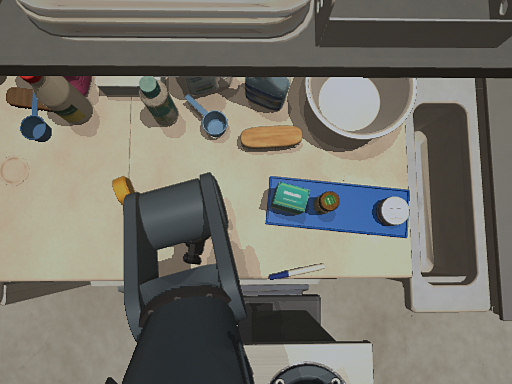

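The jar stands upright at (327,202) between box and pot, and both ends are unmoved. Next is the dropper.

```bash
python3 -m crank '[{"dp":[0,0,-0.6],"angular":[0,0,0]},{"dp":[0,0,-0.8],"angular":[0,0,0]},{"dp":[0,0,-0.8],"angular":[0,0,0]},{"dp":[0,0,-0.8],"angular":[0,0,0]},{"dp":[0,0,-0.8],"angular":[0,0,0]},{"dp":[0,0,-0.5],"angular":[0,0,0]},{"dp":[0,0,-0.22],"angular":[0,0,0]},{"dp":[0,0,0],"angular":[0,0,0]},{"dp":[0,0,0],"angular":[0,0,0]}]'
python3 -m crank '[{"dp":[0,0,0],"angular":[0,0,0]},{"dp":[0,0,0],"angular":[0,0,0]},{"dp":[0,0,0],"angular":[0,0,0]},{"dp":[0,0,0],"angular":[0,0,0]},{"dp":[0,0,0],"angular":[0,0,0]},{"dp":[0,0,0],"angular":[0,0,0]},{"dp":[0,0,0],"angular":[0,0,0]},{"dp":[0,0,0],"angular":[0,0,0]},{"dp":[0,0,0],"angular":[0,0,0]},{"dp":[0,0,0],"angular":[0,0,0]},{"dp":[0,0,0],"angular":[0,0,0]}]' 1 40
```

```text
t: 12.0
tcp_pos: [0.4237, 0.23, 0.0562]
tool_rot: [0.747, 0.665, 0.0, 0.0]
force: [1.1, 0.6, -0.4]
finger_gap: 1.002
gripper_force: 0.0
t: 13.1
tcp_pos: [0.4236, 0.2305, 0.0563]
tool_rot: [0.746, 0.665, 0.001, 0.0]
force: [0.5, -0.5, 5.3]
finger_gap: 0.359
gripper_force: 39.2
```

```bash
python3 -m crank '[{"dp":[0,0,0.6],"angular":[0,0,0]},{"dp":[0,0,0.9],"angular":[0,0,0]},{"dp":[0,0,1],"angular":[0,0,0]},{"dp":[0,0,1],"angular":[0,0,0]},{"dp":[0,-0.3,1],"angular":[0,0,0]},{"dp":[0.09,-0.8,0.7],"angular":[0,0,0]},{"dp":[0.15,-1,0],"angular":[0,0,0]},{"dp":[0.15,-1,0],"angular":[0,0,0]},{"dp":[0.15,-1,0],"angular":[0,0,0]},{"dp":[0.15,-1,0],"angular":[0,0,0]},{"dp":[0.15,-1,0],"angular":[0,0,0]},{"dp":[0.15,-1,0],"angular":[0,0,0]},{"dp":[0.15,-1,0],"angular":[0,0,0]},{"dp":[0.15,-1,0],"angular":[0,0,0]},{"dp":[0.15,-1,0],"angular":[0,0,0]},{"dp":[0.15,-1,0],"angular":[0,0,0]},{"dp":[0,-0.8,0],"angular":[0,0,0]},{"dp":[0,0,0],"angular":[0,0,0]},{"dp":[0,0,0],"angular":[0,0,0]}]'
python3 - <<'E'
from station import vision
from h import *
d=vision.snapshot("side");cv2.imwrite("pics/side3.png",d["image"])
E
```

```text
t: 15.0
tcp_pos: [0.4703, -0.1264, 0.2113]
tool_rot: [0.747, 0.665, -0.0, -0.001]
force: [-0.0, 0.3, -0.8]
finger_gap: 0.36
gripper_force: 40.0
```

View pics/side3.png

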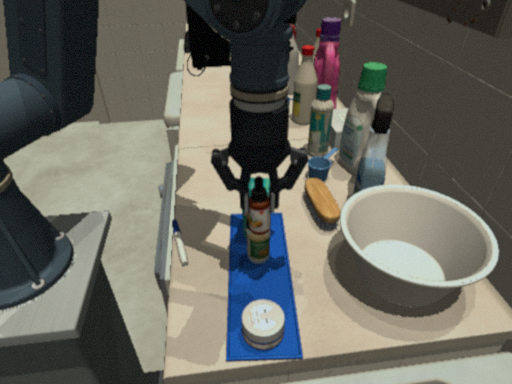

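The dropper hangs upright at (260,210), in front of the jar at (260,245). I'll lower and release it.

```bash
python3 -m crank '[{"dp":[0.03,0,-0.8],"angular":[0,0,0]},{"dp":[0,0,-0.8],"angular":[0,0,0]},{"dp":[0,0,-0.8],"angular":[0,0,0]},{"dp":[0,0,-0.8],"angular":[0,0,0]},{"dp":[0,0,-0.8],"angular":[0,0,0]},{"dp":[0,0,-0.5],"angular":[0,0,0]},{"dp":[0,0,-0.3],"angular":[0,0,0]},{"dp":[0,0,-0.15],"angular":[0,0,0]},{"dp":[0,0,-0.05],"angular":[0,0,0]},{"dp":[0,0,0],"angular":[0,0,0]},{"dp":[0,0,0],"angular":[0,0,0]}]'
```

```text
t: 16.15
tcp_pos: [0.4722, -0.1267, 0.0624]
tool_rot: [0.746, 0.665, 0.0, 0.001]
force: [0.3, -0.3, -0.6]
finger_gap: 0.36
gripper_force: 40.0
```

```bash
python3 -m crank '[{"dp":[0,0,-0.08],"angular":[0,0,0]},{"dp":[0,0,0],"angular":[0,0,0]},{"dp":[0,0,0],"angular":[0,0,0]}]'
python3 -m crank '[{"dp":[0,0,0],"angular":[0,0,0]},{"dp":[0,0,0],"angular":[0,0,0]},{"dp":[0,0,0],"angular":[0,0,0]},{"dp":[0,0,0],"angular":[0,0,0]},{"dp":[0,0,0],"angular":[0,0,0]},{"dp":[0,0,0],"angular":[0,0,0]},{"dp":[0,0,0],"angular":[0,0,0]},{"dp":[0,0,0.3],"angular":[0,0,0]},{"dp":[0,0,0.6],"angular":[0,0,0]},{"dp":[0,0,0.9],"angular":[0,0,0]},{"dp":[0,0,0.9],"angular":[0,0,0]},{"dp":[0,0,0.9],"angular":[0,0,0]},{"dp":[0,0,0.9],"angular":[0,0,0]}]' 0
python3 -m crank '[{"dp":[0,0.6,0],"angular":[0,0,1.8]},{"dp":[-0.1,1,0],"angular":[0,0,1.8]},{"dp":[-0.1,1,0],"angular":[0,0,1.8]},{"dp":[-0.1,1,0],"angular":[0,0,1.8]},{"dp":[-0.1,1,0],"angular":[0,0,1.8]},{"dp":[-0.1,1,0],"angular":[0,0,1.8]},{"dp":[-0.1,1,0],"angular":[0,0,1.8]},{"dp":[-0.1,1,0],"angular":[0,0,1.8]},{"dp":[-0.1,1,0],"angular":[0,0,1.8]},{"dp":[-0.1,1,0],"angular":[0,0,1.8]},{"dp":[-0.1,1,0],"angular":[0,0,1.8]},{"dp":[-0.1,1,0],"angular":[0,0,1.8]},{"dp":[-0.2,1,0],"angular":[0,0,1.8]},{"dp":[-0.2,1,0],"angular":[0,0,1.8]},{"dp":[-0.2,1,0],"angular":[0,0,1.8]},{"dp":[-0.03,1,0],"angular":[0,0,0]},{"dp":[0,0.6,0],"angular":[0,0,0]},{"dp":[0,0,0],"angular":[0,0,0]},{"dp":[0,0,0],"angular":[0,0,0]}]'
cat >> h.py <<'E'
def wrist():
    from station import sense,vision
    from scipy.spatial.transform import Rotation as R
    s=sense();d=vision.snapshot("wrist");T=np.eye(4);T[:3,:3]=R.from_quat(s["tool_rot"]).as_matrix();T[:3,3]=s["tcp_pos"]
    return s,d,cloud(d,T@d["mount"])
E
python3 - <<'E'
from h import *
s,d,p=wrist();cv2.imwrite("pics/w4.png",d["image"]);np.savez("w4.npz",p=p,image=d["image"]);print(s["tcp_pos"],s["tool_rot"])
E
```

```text
t: 16.45
tcp_pos: [0.4725, -0.127, 0.0603]
tool_rot: [0.747, 0.665, 0.0, 0.001]
force: [-0.2, -0.5, 5.9]
finger_gap: 0.364
gripper_force: 40.5
t: 17.75
tcp_pos: [0.4715, -0.1265, 0.196]
tool_rot: [0.746, 0.665, 0.0, 0.0]
force: [-0.1, -0.8, -0.5]
finger_gap: 1.001
gripper_force: 0.0
t: 19.65
tcp_pos: [0.4197, 0.3589, 0.1944]
tool_rot: [0.57, 0.822, -0.0, 0.0]
force: [-0.6, 0.3, -0.0]
finger_gap: 0.996
gripper_force: 0.0
[0.4196723  0.35890547 0.19435837] [ 5.70201821e-01  8.21504497e-01 -4.88068098e-04  8.35488682e-05]
```

View pics/w4.png

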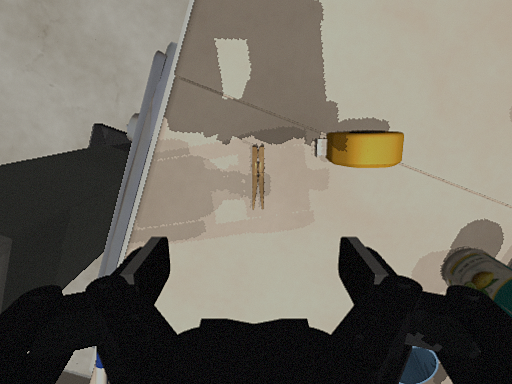

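The wrist view shows the peg at (258,177) running nearly vertical, and the yellow tape at (366,149) with its tongue at (321,146). I'll measure both.

```bash
python3 - <<'E'
from h import *
f=np.load("w4.npz");p=f["p"];h=cv2.cvtColor(f["image"],cv2.COLOR_BGR2HSV);z=p[...,2]
m=np.zeros(z.shape,bool);m[138:215,240:280]=1
m&=(z>.006)&(z<.02);q=p[m];print("peg",m.sum(),rect(q[:,:2]),q.mean(0).round(4),np.percentile(z[m],[5,50,95]))
print("table",np.nanmedian(z[150:200,200:235]))
m=np.zeros(z.shape,bool);m[120:175,310:410]=1
y=m&(h[...,1]>150)&(h[...,0]>12)&(h[...,0]<35)
for lo in(.01,.03,.05):
    k=y&(z>lo)&(z<.08);print("tape",lo,k.sum(),rect(p[k][:,:2]),p[k].mean(0).round(4),z[k].max())
E
```

```text
peg 594 (array([423.8, 359.9]), array([13.3, 71. ]), 110.4) [0.4217 0.3641 0.01  ] [0.00887183 0.01004004 0.01123027]
table -0.0007158334005566425
tape 0.01 2503 (array([511.4, 431.8]), array([66. , 33.3]), 23.0) [0.5046 0.4297 0.05  ] 0.06045231427751335
tape 0.03 2328 (array([511.6, 432.1]), array([65.4, 33. ]), 22.4) [0.5063 0.4303 0.0521] 0.06045231427751335
tape 0.05 1658 (array([512.5, 431.9]), array([48.2, 32. ]), 22.3) [0.5103 0.4318 0.0563] 0.06045231427751335
```

```bash
python3 -m crank '[{"dp":[0.14,0.04,-0.6],"angular":[0,0,0]},{"dp":[0,0,-0.8],"angular":[0,0,0]},{"dp":[0,0,-0.8],"angular":[0,0,0]},{"dp":[0,0,-0.8],"angular":[0,0,0]},{"dp":[0,0,-0.8],"angular":[0,0,0]},{"dp":[0,0,-0.8],"angular":[0,0,0]},{"dp":[0,0,-0.6],"angular":[0,0,0]},{"dp":[0,0,-0.4],"angular":[0,0,0]},{"dp":[0,0,-0.15],"angular":[0,0,0]},{"dp":[0,0,0],"angular":[0,0,0]},{"dp":[0,0,0],"angular":[0,0,0]}]' 0.5 25
python3 -m crank '[{"dp":[0,0,0],"angular":[0,0,0]},{"dp":[0,0,0],"angular":[0,0,0]},{"dp":[0,0,0],"angular":[0,0,0]},{"dp":[0,0,0],"angular":[0,0,0]},{"dp":[0,0,0],"angular":[0,0,0]},{"dp":[0,0,0],"angular":[0,0,0]},{"dp":[0,0,0],"angular":[0,0,0]},{"dp":[0,0,0],"angular":[0,0,0]},{"dp":[0,0,0],"angular":[0,0,0]}]' 1 25
```

```text
t: 20.8
tcp_pos: [0.4247, 0.3606, 0.0225]
tool_rot: [0.571, 0.821, 0.001, 0.0]
force: [0.4, -0.5, 0.5]
finger_gap: 0.499
gripper_force: 0.0
t: 21.7
tcp_pos: [0.4246, 0.3609, 0.0227]
tool_rot: [0.57, 0.821, 0.001, 0.0]
force: [-0.1, -1.2, 7.0]
finger_gap: 0.162
gripper_force: 27.2
```

```bash
python3 -m crank '[{"dp":[0,0,0.5],"angular":[0,0,0]},{"dp":[0,0,0.9],"angular":[0,0,0]},{"dp":[0,0,1],"angular":[0,0,0]},{"dp":[0,0,1],"angular":[0,0,0]},{"dp":[0,0,1],"angular":[0,0,0]},{"dp":[0.03,-0.6,0.8],"angular":[0,0,-3.5]},{"dp":[0.2,-1,0.4],"angular":[0,0,-3.5]},{"dp":[0.2,-1,0],"angular":[0,0,-3.5]},{"dp":[0.2,-1,0],"angular":[0,0,-3.5]},{"dp":[0.2,-1,0],"angular":[0,0,-3.5]},{"dp":[0.2,-1,0],"angular":[0,0,-3.5]},{"dp":[0.2,-1,0],"angular":[0,0,-3.5]},{"dp":[0.2,-1,0],"angular":[0,0,-3.5]},{"dp":[0.2,-1,0],"angular":[0,0,-3.5]},{"dp":[0.2,-1,0],"angular":[0,0,-3.5]},{"dp":[0.3,-0.6,0],"angular":[0,0,-1.5]},{"dp":[0,-0.4,0],"angular":[0,0,0]},{"dp":[0,0,0],"angular":[0,0,0]},{"dp":[0,0,0],"angular":[0,0,0]}]'
python3 - <<'E'
from h import *
from station import vision
d=vision.snapshot("side");cv2.imwrite("pics/side5.png",d["image"])
E
```

```text
t: 23.6
tcp_pos: [0.4872, 0.0431, 0.1899]
tool_rot: [0.799, 0.601, -0.0, -0.0]
force: [-0.6, 0.8, -0.1]
finger_gap: 0.164
gripper_force: 26.6
```

View pics/side5.png

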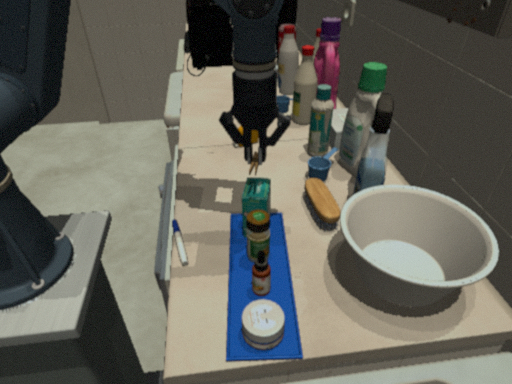

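The peg is held level at (257,162), over the box, with the jar (257,235) and dropper (261,272) standing in the row. I'll lower the peg.

```bash
python3 -m crank '[{"dp":[0.04,-0.03,-0.5],"angular":[0,0,0]},{"dp":[0,0,-0.5],"angular":[0,0,0]},{"dp":[0,0,-0.4],"angular":[0,0,0]},{"dp":[0,0,-0.2],"angular":[0,0,0]},{"dp":[0,0,-0.1],"angular":[0,0,0]},{"dp":[0,0,0],"angular":[0,0,0]},{"dp":[0,0,0],"angular":[0,0,0]},{"dp":[0,0,0],"angular":[0,0,0]}]'
```

```text
t: 24.45
tcp_pos: [0.4896, 0.0417, 0.1393]
tool_rot: [0.799, 0.601, 0.0, 0.0]
force: [0.9, 0.5, 0.6]
finger_gap: 0.159
gripper_force: 26.6
```

```bash
python3 -m crank '[{"dp":[0,0,-0.07],"angular":[0,0,0]},{"dp":[0,0,-0.04],"angular":[0,0,0]},{"dp":[0,0,0],"angular":[0,0,0]},{"dp":[0,0,0],"angular":[0,0,0]}]'
python3 -m crank '[{"dp":[0,0,0],"angular":[0,0,0]},{"dp":[0,0,0],"angular":[0,0,0]},{"dp":[0,0,0],"angular":[0,0,0]},{"dp":[0,0,0],"angular":[0,0,0]},{"dp":[0,0,0],"angular":[0,0,0]},{"dp":[0,0,0.3],"angular":[0,0,0]},{"dp":[0,0,0.6],"angular":[0,0,0]},{"dp":[0,0,0.9],"angular":[0,0,0]},{"dp":[0,0,0.4],"angular":[0,0,0]}]' 0.4
python3 -m crank '[{"dp":[0,0.6,0],"angular":[0,0,-4]},{"dp":[0,1,0],"angular":[0,0,-4]},{"dp":[0,1,0],"angular":[0,0,-4]},{"dp":[0,1,0],"angular":[0,0,-4]},{"dp":[0,1,0],"angular":[0,0,-4]},{"dp":[0,1,0],"angular":[0,0,-4]},{"dp":[0.1,1,0],"angular":[0,0,-4]},{"dp":[0.1,1,0],"angular":[0,0,-4]},{"dp":[0.1,1,0],"angular":[0,0,-4]},{"dp":[0.1,1,0],"angular":[0,0,-4]},{"dp":[0.1,1,0],"angular":[0,0,-4]},{"dp":[0.1,1,0],"angular":[0,0,-4]},{"dp":[0.1,1,0],"angular":[0,0,-3.6]},{"dp":[0.1,0.4,0],"angular":[0,0,0]},{"dp":[0,0,0],"angular":[0,0,0]},{"dp":[0,0,0],"angular":[0,0,0]}]' 0
python3 - <<'E'
from h import *
from station import vision
d=vision.snapshot("top");p=cloud(d);z=p[...,2];cv2.imwrite("pics/top6.png",d["image"][150:260,90:430])
m=np.zeros(z.shape,bool);m[170:225,260:320]=1
for lo,hi in((.1,.119),(.12,.135)):
    k=m&(z>lo)&(z<hi);print(k.sum(),rect(p[k][:,:2]))
im=cv2.resize(d["image"][150:260,90:430],None,fx=2.3,fy=2.3,interpolation=cv2.INTER_CUBIC);cv2.imwrite("pics/top6.png",im)
E
```

```text
t: 24.85
tcp_pos: [0.4894, 0.0416, 0.1358]
tool_rot: [0.799, 0.601, 0.0, 0.0]
force: [-0.6, 0.5, 3.9]
finger_gap: 0.163
gripper_force: 27.0
t: 25.75
tcp_pos: [0.4903, 0.0416, 0.204]
tool_rot: [0.799, 0.601, 0.001, 0.001]
force: [-0.5, -0.1, -0.4]
finger_gap: 0.598
gripper_force: 0.0
t: 27.35
tcp_pos: [0.5129, 0.4306, 0.2014]
tool_rot: [0.981, 0.194, -0.001, 0.001]
force: [-0.8, -0.2, 0.0]
finger_gap: 1.002
gripper_force: 0.0
614 (array([488.7,  42.1]), array([72.7, 51.7]), 74.2)
165 (array([488.9,  40.2]), array([70.5, 13.9]), 73.6)
```

View pics/top6.png

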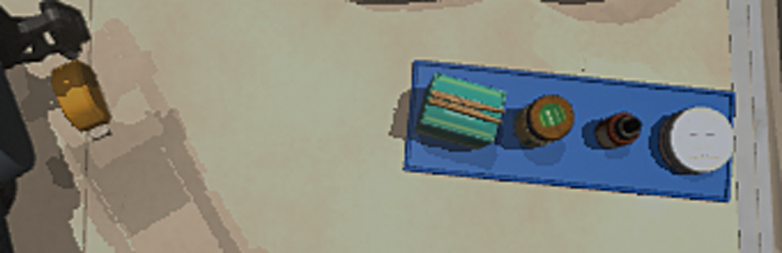

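The peg lies centred along the box top, and the jar, dropper and pot stand in line. Next is the tape.

```bash
python3 -m crank '[{"dp":[0,0,-0.6],"angular":[0,0,0]},{"dp":[0,0,-0.8],"angular":[0,0,0]},{"dp":[0,0,-0.8],"angular":[0,0,0]},{"dp":[0,0,-0.8],"angular":[0,0,0]},{"dp":[0,0,-0.8],"angular":[0,0,0]},{"dp":[0,0,-0.8],"angular":[0,0,0]},{"dp":[0,0,-0.6],"angular":[0,0,0]},{"dp":[0,0,-0.3],"angular":[0,0,0]},{"dp":[0,0,0],"angular":[0,0,0]},{"dp":[0,0,0],"angular":[0,0,0]}]'
python3 -m crank '[{"dp":[0,0,0],"angular":[0,0,0]},{"dp":[0,0,0],"angular":[0,0,0]},{"dp":[0,0,0],"angular":[0,0,0]},{"dp":[0,0,0],"angular":[0,0,0]},{"dp":[0,0,0],"angular":[0,0,0]},{"dp":[0,0,0],"angular":[0,0,0]},{"dp":[0,0,0],"angular":[0,0,0]},{"dp":[0,0,0],"angular":[0,0,0]},{"dp":[0,0,0],"angular":[0,0,0]},{"dp":[0,0,0],"angular":[0,0,0]},{"dp":[0,0,0],"angular":[0,0,0]}]' 1 60
```

```text
t: 28.4
tcp_pos: [0.5138, 0.4313, 0.0373]
tool_rot: [0.981, 0.193, 0.0, -0.0]
force: [-0.1, 1.0, 0.2]
finger_gap: 1.003
gripper_force: 0.0
t: 29.5
tcp_pos: [0.5136, 0.4318, 0.0373]
tool_rot: [0.981, 0.194, 0.0, -0.0]
force: [0.2, 0.1, 5.4]
finger_gap: 0.366
gripper_force: 59.6
```

```bash
python3 -m crank '[{"dp":[0,0,0.5],"angular":[0,0,0]},{"dp":[0,0,0.9],"angular":[0,0,0]},{"dp":[0,0,1],"angular":[0,0,0]},{"dp":[0,0,1],"angular":[0,0,0]},{"dp":[0,-0.3,1],"angular":[0,0,0]},{"dp":[0,-0.7,1],"angular":[0,0,3]},{"dp":[-0.1,-1,0.2],"angular":[0,0,3]},{"dp":[-0.1,-1,0],"angular":[0,0,3]},{"dp":[-0.1,-1,0],"angular":[0,0,3]},{"dp":[-0.1,-1,0],"angular":[0,0,3]},{"dp":[-0.1,-1,0],"angular":[0,0,3]},{"dp":[-0.1,-1,0],"angular":[0,0,3]},{"dp":[-0.1,-1,0],"angular":[0,0,3]},{"dp":[-0.1,-1,0],"angular":[0,0,3]},{"dp":[-0.1,-1,0],"angular":[0,0,3]},{"dp":[-0.1,-1,0],"angular":[0,0,3]},{"dp":[-0.1,-1,0],"angular":[0,0,3]},{"dp":[-0.1,-1,0],"angular":[0,0,3]}]'
python3 -m crank '[{"dp":[-0.1,-1,0],"angular":[0,0,3]},{"dp":[-0.1,-1,0],"angular":[0,0,3]},{"dp":[-0.1,-1,0],"angular":[0,0,3]},{"dp":[-0.1,-1,0],"angular":[0,0,3]},{"dp":[-0.09,-1,0],"angular":[0,0,3]},{"dp":[0,-1,0],"angular":[0,0,3]},{"dp":[0,-1,0],"angular":[0,0,3]},{"dp":[0,-1,0],"angular":[0,0,2]},{"dp":[0,-0.4,0],"angular":[0,0,0]},{"dp":[0,0,0],"angular":[0,0,0]},{"dp":[0,0,0],"angular":[0,0,0]},{"dp":[0,0,0],"angular":[0,0,0]}]'
python3 - <<'E'
from h import *
from station import vision
d=vision.snapshot("side");cv2.imwrite("pics/side7.png",d["image"])
E
```

```text
t: 31.3
tcp_pos: [0.4766, 0.0407, 0.2048]
tool_rot: [0.86, 0.511, 0.0, -0.0]
force: [1.3, -0.3, -0.8]
finger_gap: 0.367
gripper_force: 59.5
t: 32.5
tcp_pos: [0.462, -0.2086, 0.2044]
tool_rot: [0.741, 0.672, 0.0, -0.001]
force: [0.0, -0.0, -1.8]
finger_gap: 0.366
gripper_force: 59.5
```

View pics/side7.png

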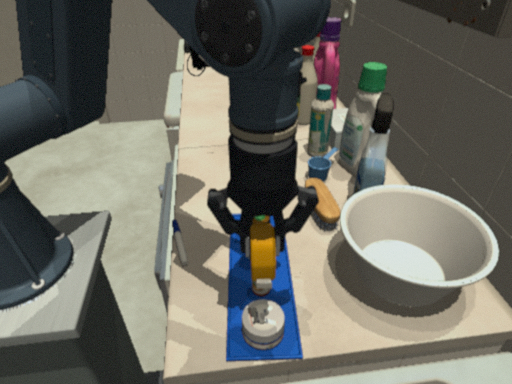

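The tape hangs upright at (263,250) above the pot lid at (263,322), with its tongue facing outward. I'll lower it.

```bash
python3 -m crank '[{"dp":[0.03,-0.06,-0.7],"angular":[0,0,0]},{"dp":[0,0,-0.8],"angular":[0,0,0]},{"dp":[0,0,-0.8],"angular":[0,0,0]},{"dp":[0,0,-0.8],"angular":[0,0,0]},{"dp":[0,0,-0.5],"angular":[0,0,0]},{"dp":[0,0,-0.3],"angular":[0,0,0]},{"dp":[0,0,-0.06],"angular":[0,0,0]},{"dp":[0,0,0],"angular":[0,0,0]},{"dp":[0,0,0],"angular":[0,0,0]}]'
```

```text
t: 33.45
tcp_pos: [0.464, -0.2123, 0.0865]
tool_rot: [0.741, 0.671, 0.0, 0.001]
force: [0.2, -0.4, -2.3]
finger_gap: 0.365
gripper_force: 59.6
```

```bash
python3 -m crank '[{"dp":[0,0.04,-0.06],"angular":[0,0,0]},{"dp":[0,0,-0.06],"angular":[0,0,0]},{"dp":[0,0,-0.03],"angular":[0,0,0]},{"dp":[0,0,0],"angular":[0,0,0]},{"dp":[0,0,0],"angular":[0,0,0]}]'
```

```text
t: 33.95
tcp_pos: [0.4637, -0.211, 0.0824]
tool_rot: [0.741, 0.671, 0.0, 0.001]
force: [-0.3, 1.8, 7.2]
finger_gap: 0.365
gripper_force: 60.7
```

Contact is made (7 N). I'll open, lift, retreat and verify.

```bash
python3 -m crank '[{"dp":[0,0,0],"angular":[0,0,0]},{"dp":[0,0,0],"angular":[0,0,0]},{"dp":[0,0,0],"angular":[0,0,0]},{"dp":[0,0,0],"angular":[0,0,0]},{"dp":[0,0,0],"angular":[0,0,0]},{"dp":[0,0,0],"angular":[0,0,0]},{"dp":[0,0,0],"angular":[0,0,0]},{"dp":[0,0,0.3],"angular":[0,0,0]},{"dp":[0,0,0.6],"angular":[0,0,0]},{"dp":[0,0,0.9],"angular":[0,0,0]},{"dp":[0,0,0.9],"angular":[0,0,0]},{"dp":[0,0,0.9],"angular":[0,0,0]},{"dp":[0,0,0.9],"angular":[0,0,0]}]' 0
python3 -m crank '[{"dp":[-0.2,-0.6,0],"angular":[0,0,0]},{"dp":[-0.3,-1,0],"angular":[0,0,0]},{"dp":[-0.3,-1,0],"angular":[0,0,0]},{"dp":[-0.3,-1,0],"angular":[0,0,0]},{"dp":[-0.3,-1,0],"angular":[0,0,0]},{"dp":[-0.3,-1,0],"angular":[0,0,0]},{"dp":[-0.3,-1,0],"angular":[0,0,0]},{"dp":[-0.3,-1,0],"angular":[0,0,0]},{"dp":[-0.3,-1,0],"angular":[0,0,0]},{"dp":[0,0,0],"angular":[0,0,0]},{"dp":[0,0,0],"angular":[0,0,0]},{"dp":[0,0,0],"angular":[0,0,0]}]'
python3 - <<'E'
from h import *
from station import vision
d=vision.snapshot("top");p=cloud(d);z=p[...,2];h=cv2.cvtColor(d["image"],cv2.COLOR_BGR2HSV)
R={}
def me(n,r,lo,hi,c=None):
    m=np.zeros(z.shape,bool);m[r[2]:r[3],r[0]:r[1]]=1;k=m&(z>lo)&(z<hi)
    if c: k&=(h[...,0]>12)&(h[...,0]<35)&(h[...,1]>140)
    print(n,k.sum(),rect(p[k][:,:2]),z[k].max().round(3))
me("box",(260,314,170,225),.1,.119);me("peg",(260,314,170,225),.12,.135);me("jar",(315,345,185,220),.1,.125);me("drop",(345,372,190,225),.02,.125);me("bulb",(345,372,190,225),.09,.125);me("tape",(370,425,170,240),.06,.13,1);me("pot",(370,415,185,240),.035,.055)
s=vision.snapshot("side")["image"]
cv2.imwrite("pics/fin.png",np.vstack([cv2.resize(d["image"][160:250,250:430],(540,270)),cv2.resize(s[130:370,190:370],(405,540))[:300].copy() if 0 else cv2.copyMakeBorder(cv2.resize(s[140:370,200:340],(200,329)),0,0,0,340,cv2.BORDER_CONSTANT)]))
E
```

```text
t: 35.25
tcp_pos: [0.4632, -0.2107, 0.2179]
tool_rot: [0.741, 0.671, 0.0, 0.0]
force: [0.8, -0.6, -1.1]
finger_gap: 1.0
gripper_force: 0.0
t: 36.45
tcp_pos: [0.3854, -0.4677, 0.2163]
tool_rot: [0.741, 0.671, 0.0, -0.001]
force: [0.3, 0.3, 0.4]
finger_gap: 0.997
gripper_force: 0.0
box 607 (array([488.9,  41.9]), array([72.8, 51.7]), 74.2) 0.119
peg 166 (array([488.8,  40.3]), array([70.4, 13.5]), 73.5) 0.13
jar 314 (array([479.8, -42.6]), array([42.6, 42.6]), 20.0) 0.114
drop 226 (array([ 472.2, -123. ]), array([32.4, 28.2]), 13.8) 0.108
bulb 32 (array([ 473.3, -125.1]), array([10. , 11.8]), 173.9) 0.108
tape 429 (array([ 461.9, -205.7]), array([59.8, 32.1]), 85.7) 0.108
pot 273 (array([ 463.4, -210.7]), array([67.9, 67.6]), 33.7) 0.054
```

View pics/fin.png

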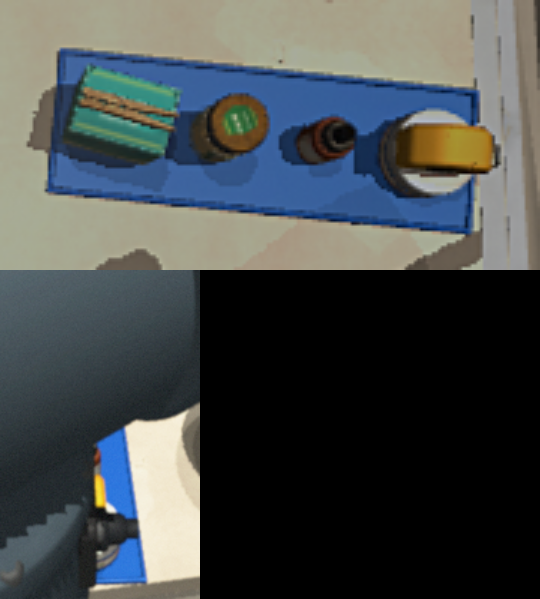

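All six are placed within tolerance. The tape is centred on the lid: its far end is partly hidden, which accounts for the apparent 5 mm offset. I'll hand it in.

```bash
python3 -c "
from station import order
print(order.sign_off())"
```

```text
the job is handed in; nothing more can be done
None
```

The kit is set out and handed in at about 36 s: jar and dropper stand in the row, the peg lies on the powder box and the tape stands on the pot, all within tolerance by my last top-view measurements. The hand-in returned no verdict.

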